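Return a canister to its place in a packed sloping rack

TASK

Put the loose green-lidded canister back in the sloping rack, lid outwards, as the next one to the left (seen from the robot) of the red-lidded canister: slide the packed canisters apart to make room, without lifting any of them out. Lower it in rather than dropping it, so that it stands fully home on the rack's floor in line with the others, let go of it, and leave the other things on the table where they are.

Things in the scene. Friction and masses are not known exactly. Their poses are not given: they have to be found in the camera images.
- trough: white open trough of the rack, fixed. Origin: on its inner floor, at the foot of the front (robot-side) wall, half-way along the row, 30 mm above the table. Own y: along the row, level, to the robot's left; own z: square to its floor, out of the mouth (leans 30 degrees to the robot); own x: front wall to back wall. Inside 244 mm along y (end walls at +-122) and 64 along x (0 to 64)
- rack: the fixed sloping rack's black base, 150 x 274 mm; origin at its centre on the table, below the trough's origin. Trough walls: 6 mm thick; along its own z front 55, back 45, ends 75 mm high. Canisters stand square to its floor, leaning on the front wall, and slide along the row with a few N (smooth plastic, but one pushed only at its top can tip and jam); the five together take 230 of the 244 mm
- green_c (a point): the loose one: white canister 46 wide, 56 deep, 130 mm high, 0.22 kg, green lid and label, upright on the table, yaw within 0.7 rad, with a mill and a drinks can close beside its +-y sides; it may go into the rack either way round. The point is its centre, 65 mm above its underside; own z: up to its lid, y: along its width, x: along its depth
- black_c (a point): white canister 46 wide, 56 deep, 130 mm high, 0.22 kg, black lid and label, leftmost in the rack, its width along the row. The point is its centre, 65 mm above its underside; own z: up to its lid, y: along its width, x: along its depth
- red_c (a point): white canister 46 wide, 56 deep, 130 mm high, 0.22 kg, red lid and label, in the rack, second to fourth from the left, its width along the row; at first gaps are 1 to 4 mm and the spare room is at the ends. The point is its centre, 65 mm above its underside; own z: up to its lid, y: along its width, x: along its depth
- yellow_c (a point): white canister 46 wide, 56 deep, 130 mm high, 0.22 kg, yellow lid and label, in the rack, second to fourth from the left, its width along the row; at first gaps are 1 to 4 mm and the spare room is at the ends. The point is its centre, 65 mm above its underside; own z: up to its lid, y: along its width, x: along its depth
- blue_c (a point): white canister 46 wide, 56 deep, 130 mm high, 0.22 kg, blue lid and label, in the rack, second to fourth from the left, its width along the row; at first gaps are 1 to 4 mm and the spare room is at the ends. The point is its centre, 65 mm above its underside; own z: up to its lid, y: along its width, x: along its depth
- mill_c (a point): bystander: electric pepper mill, steel, round, 54 mm across, 190 mm high, upright near the green canister, centre 95 mm up
- can_c (a point): bystander: blue drinks can, 66 mm across, 115 mm high, upright near the green canister, centre 57 mm up
- carton_c (a point): bystander: blue and white milk carton 70 x 70 x 187 mm, upright, point 90 mm up
- tin_c (a point): bystander: bare metal food tin, 74 mm across, 110 mm high, centre 55 mm up
- timer_c (a point): bystander: white hen-shaped kitchen timer, 66 mm across, 70 mm high, point 30 mm up
- cutter_c (a point): bystander: pizza cutter lying flat, red handle, 200 mm long, 20 mm high (wheel 68 mm across), point near its middle, own x towards the wheel
- peeler_c (a point): bystander: black and green peeler lying flat, 150 mm long, 16 mm high, point near its middle, own x towards the blade
Mind the look-alikes: they are no part of the job. What is shaped like the part that bears yellow_c but purple or turquoise is not meant.

How it is judged (in metres and radians):
At the end, for the whole second after the job is handed in: The green canister stands at rest in the trough, underside within 6 mm of the trough's floor, within 0.09 rad of square to it (lid out), its centre 40 to 66 mm to the left of the red one's along the row; the four other canisters stand in the trough too, within the same 6 mm and 0.09 rad (z of green_c in the frame of trough between 0.055 and 0.071 m and x of green_c in the frame of trough between 0.02 and 0.044 m and angle between the z axis of each of green_c, black_c, red_c, yellow_c, blue_c and the z axis of trough, either way round below 0.09 rad and z of black_c in the frame of trough between 0.055 and 0.071 m and x of black_c in the frame of trough between 0.02 and 0.044 m and z of red_c in the frame of trough between 0.055 and 0.071 m and x of red_c in the frame of trough between 0.02 and 0.044 m and z of yellow_c in the frame of trough between 0.055 and 0.071 m and x of yellow_c in the frame of trough between 0.02 and 0.044 m and z of blue_c in the frame of trough between 0.055 and 0.071 m and x of blue_c in the frame of trough between 0.02 and 0.044 m and y of green_c in the frame of red_c between 0.04 and 0.066 m and linear speed of green below 0.02 m/s and angle between green_c's own z axis and vertical below 0.7 rad); the robot touches nothing.
It fails at once if a racked canister lifted more than 25 mm off the rack's floor (z of any of black_c, red_c, yellow_c, blue_c in the frame of trough above 0.09 m).
It fails at once if a bystander on the table shifted or toppled (more than 30 mm) (distance of any of mill_c, can_c, carton_c, tin_c, timer_c, cutter_c, peeler_c from where it was at the start of the episode above 0.03 m).
It fails at once if the green canister dropped (falling freely at over 0.6 m/s) (linear speed of green above 0.6 m/s and contact force between the fingers and green below 0.05 N).
It also fails if it takes over 64 s, if anything falls off the work surface, if the arm or the gripper's body presses on something with over 40 N, if the wrist force passes 120 N, or if a joint passes its speed limit or range.

ROBOT

A 6-joint arm with a two-finger parallel gripper is mounted at the origin on the work surface. World frame = base frame: x ahead of the robot, y to its left, z up, the work surface at z = 0. Lengths are in mm, angles in rad, forces in N, time in s.
With the tool pointing down it reaches from about 325 to 875 mm from the base axis. Payload 4.4 kg.
Tool frame: the origin (TCP) lies at the very end of the fingers, on their centre line; the grasp point (between the pads) lies 19 mm behind it; z points along the fingers, y is the line along which they close (so a half turn about z gives the same grasp; the last joint's range is limited). The gripper opens to 85 mm and grips with 20 to 120 N. Pads are 22 mm wide; open, the fingers measure 114 mm over their backs; the gripper's body (76 mm by 85 mm) begins 54 mm behind the grasp point. The pads swing forward as they close: fully open they stand 13 mm farther back than shut.
Start: joints at [1.063, 0.207, 1.542, -0, 1.393, -0.15], TCP at [200.844, 538.785, 231.282] pointing down, gripper open.
Joint ranges: [-2.73, 2.73], [-0.86, 2.22], [0.23, 2.46], [-1.11, 4.25], [0.08, 2.63], [-2.82, 2.82]. Speed limits (rad/s): [2.79, 2.79, 3.14, 3.14, 3.14, 3.14].

INTERFACE

Orientations are given as a unit quaternion [x, y, z, w].
In Python, from bench import telemetry, eyes, sign_off gives the robot as it stands.
- The arm moves only by the tool jog_arm, never from a script. Its argument "moves" is one flat list of numbers, 4 for each row, row after row: the shift along the tool's x, y, z in cm, then the turn about the tool's z in rad. In form: [x, y, z, twist, x, y, z, twist, ...]. A call has 1 to 8 rows; each row is the pose to reach, as a shift and turn from the pose commanded when the call began, along the tool's axes at that moment; what a row does not reach only later rows make up. A row lasts 1/12 s, in which the tool goes at most 41.7 mm and 7.16 degrees, less where a joint would pass 70% of its speed; a pose out of reach is approached as far as the arm can. A call with a gripper value outside its range is refused whole. "grip" is the closure in counts, from 0 (fully open) to 255 (shut), set as the call begins (left out, the last holds). The fingers move at their own pace and stop on an object; "newtons" is the grip in N (left out, the last holds). Time passes only in rows, so rows that repeat a pose let the fingers close. It gives the time, the measured TCP pose, the force, the opening and the grip force at its end, in the units of the state.
- telemetry.get_obs(): the state, without advancing time (a new reading comes with each control period).
- eyes.camera(name): name is "scene" or "top"; returns a dict with "image" (400x640x3 uint8, red, green, blue), "z_map" (400x640 float32, mm along the optical axis (not along the pixel's ray), 0 where there is no reading), "fx", "fy", "cx", "cy" (pixels), "distortion" ([k1, k2, p1, p2, k3] as OpenCV has them; the pictures are not rectified), "R" (3x3) and "t" (3): a world point X has camera coordinates R X + t. Camera axes: x right, y down, z forward; pixel columns grow to the right and rows downward; lengths in mm; the calibration is good to about 2 mm. A picture is of the moment at which its call begins.
- sign_off(): hands the job in; it is judged then, once.
The state is a dict: "time_s": time; "qpos": joint angles; "dq": joint speeds; "joint_efforts": joint torques, N m; "eef_pos": TCP position; "ee_rot": TCP orientation; "wrist_force": force on the tool from outside, world axes, zero at the start; "wrist_torque": the same for the moment, N m; "opening": opening from 0.0 (shut) to 1.0 (fully open); "grip_force": force on a finger pad.
Only numpy, scipy, OpenCV 4.12 (cv2) and the standard library are available. Lean on these libraries where they do the work, as an engineer would, in place of code of your own. Each camera call takes 0.05 s, during which the arm holds its last target. There are 200 camera calls.

## Working session

There is one attempt and no reset: what is moved stays moved. The work goes in short steps, Python scripts to look and compute and a tool call to move; the robot and the scene stay as the last step left them, time stands still between calls to the robot, and variables do not carry over. Pictures are saved under pics/ and viewed, at most 13 in all, crops included, and the job is handed in when it is done.

Besides the shell and the picture viewer there is one more tool, called after "Request:" as a command line: name --argument value ..., lists and objects as JSON in quotes. jog_arm: Moves the arm, as the interface text tells. Its arguments: {"type":"object","properties":{"moves":{"type":"array"},"grip":{"type":"number"},"newtons":{"type":"number"}},"required":["moves"]}

```bash
mkdir -p pics; ls; python3 - <<'E'
from bench import telemetry, eyes
import cv2, numpy as np, pickle
print(telemetry.get_obs())
for n in("scene","top"):
    d=eyes.camera(n); pickle.dump(d,open(f"{n}0.pkl","wb"))
    cv2.imwrite(f"pics/{n}0.png",d["image"][:,:,::-1])
    print({k:d[k] for k in d if k not in("image","z_map")}, -d["R"].T@d["t"])
E
```

```text
pics
{'time_s': 0.0, 'qpos': array([ 1.06349956e+00,  2.07410640e-01,  1.54294769e+00,  1.25457644e-05,
        1.39348358e+00, -1.50491232e-01]), 'dq': array([ 4.31636599e-04, -2.91792671e-04, -8.98946346e-05,  1.34921577e-03,
       -6.95539969e-04,  9.72067969e-04]), 'joint_efforts': array([ 1.18643452e-04, -3.83016014e+01, -2.91600072e+01, -3.97559179e-04,
        1.04734517e-02, -1.67160493e-05]), 'eef_pos': array([200.47334153, 538.12492832, 230.13403227]), 'ee_rot': array([ 1.77458902e-01,  9.84127570e-01, -1.06235532e-03, -3.69093705e-04]), 'wrist_force': array([-0.27173775,  0.33013694, -0.14591876]), 'wrist_torque': array([0.0076744 , 0.00090525, 0.03349187]), 'grip_force': 0.0, 'opening': 0.9951290918586284}
{'fx': 368.5841968447344, 'fy': 368.5841968447344, 'cx': 318.0120491364445, 'cy': 204.5470246976421, 'distortion': array([-0.07129674,  0.        ,  0.        ,  0.        ,  0.        ]), 'R': array([[-0.04038672,  0.99907377, -0.01484965],
       [ 0.55217509,  0.00993005, -0.83366904],
       [-0.83274941, -0.04186877, -0.55206469]]), 't': array([  66.51242248, -181.58085374, 1371.57496598])} [1245.12888941   -7.22155583  606.80746039]
{'fx': 510.9994391377791, 'fy': 510.9994391377791, 'cx': 320.2906482316765, 'cy': 199.00353223885267, 'distortion': array([-0.16802952,  0.        ,  0.        ,  0.        ,  0.        ]), 'R': array([[ 0.02557834, -0.99953366, -0.01667973],
       [-0.99567169, -0.02398109, -0.08979304],
       [ 0.08935117,  0.01890429, -0.99582076]]), 't': array([ -34.34062864,  475.1456277 , 1444.76194009])} [ 344.8762537   -50.24230004 1480.81592062]
```

View pics/scene0.png

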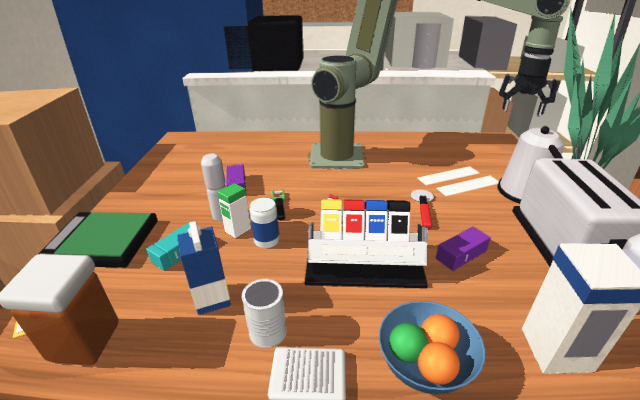

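View pics/top0.png

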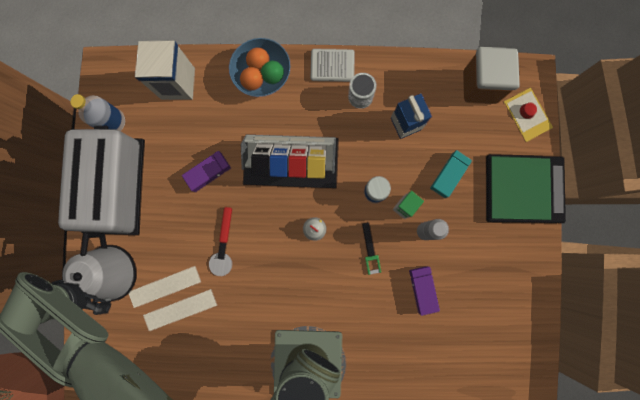

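```bash
cat > h.py <<'E'
import cv2, numpy as np
from bench import telemetry, eyes
def cloud(d):
    K=np.array([[d["fx"],0,d["cx"]],[0,d["fy"],d["cy"]],[0,0,1]])
    v,u=np.mgrid[0:400,0:640].astype(np.float64)
    p=cv2.undistortPoints(np.stack([u.ravel(),v.ravel()],1)[:,None],K,d["distortion"])[:,0].reshape(400,640,2)
    z=d["z_map"].astype(float); c=np.dstack([p*z[...,None],z])
    w=(c-d["t"])@d["R"]; w[z==0]=np.nan
    return w
def crop(d,u0,u1,v0,v1,s,name):
    im=cv2.resize(d["image"][v0:v1,u0:u1],None,fx=s,fy=s,interpolation=cv2.INTER_CUBIC)
    cv2.imwrite(f"pics/{name}.png",im[:,:,::-1])
    return im
E
python3 - <<'E'
from h import *
import pickle
S=pickle.load(open("scene0.pkl","rb"));T=pickle.load(open("top0.pkl","rb"))
a=crop(S,190,450,130,290,3,"a"); b=crop(T,230,460,120,250,3,"b")
h=np.zeros((600,800,3),np.uint8)
a=cv2.resize(a,(500,307));b=cv2.resize(b,(518,293));h[:307,:500]=a;h[307:,:518]=b
h=h[:,:520]
cv2.imwrite("pics/ab.png",h[:,:,::-1])
E
```

```text
(no output)
```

View pics/ab.png

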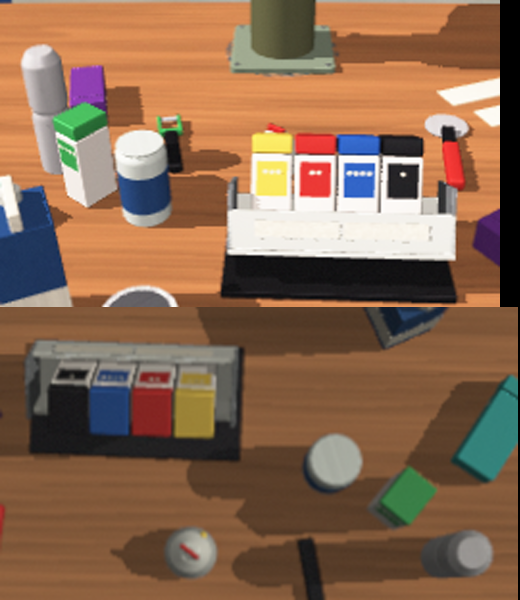

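```bash
cat > meas.py <<'E'
from h import *
def masks(d):
    hsv=cv2.cvtColor(d["image"],cv2.COLOR_RGB2HSV).astype(int); H,s,v=hsv[...,0],hsv[...,1],hsv[...,2]
    return dict(red=((H<5)|(H>174))&(s>170)&(v>90),yellow=(H>20)&(H<32)&(s>120)&(v>120),blue=(H>105)&(H<120)&(s>150)&(v>80),
      green=(H>50)&(H<75)&(s>130),black=(v<60))
def lids(d,boxes):
    w=cloud(d); out={}
    for c,m in masks(d).items():
        lo,hi=boxes[c]
        k=m&np.all((w>lo)&(w<hi),axis=2)
        k=cv2.erode(k.astype(np.uint8),np.ones((2,2)))>0
        out[c]=w[k]
    return out
R=(np.array([380,-80,120]),np.array([520,220,210]))
E
python3 - <<'E'
from meas import *
import pickle
G=(np.array([300,-280,115]),np.array([500,-130,150]))
B={c:R for c in("red","yellow","blue","black")};B["green"]=G
for n in("scene","top"):
    d=pickle.load(open(n+"0.pkl","rb")); w=cloud(d)
    for c,p in lids(d,B).items():
        if len(p)<5: print(n,c,len(p));continue
        m=p.mean(0);u,s,vt=np.linalg.svd(p-m)
        nn=vt[2]*np.sign(vt[2][2])
        print(n,c,len(p),m.round(1),"min",np.percentile(p,3,axis=0).round(0),"max",np.percentile(p,97,axis=0).round(0),"n",nn.round(2))
        if c=="green" and n=="top": print(cv2.minAreaRect(p[p[:,2]>np.median(p[:,2])-4][:,:2].astype(np.float32)))
T=pickle.load(open("top0.pkl","rb"));w=cloud(T)
for name,(u,v) in dict(can=(378,189),mill=(436,229),timer=(315,229),bfl=(243,184),bfr=(337,187),table=(350,215),wl=(247,140),wr=(337,140)).items(): print(name,np.nanmedian(w[v-2:v+3,u-2:u+3].reshape(-1,3),axis=0).round(1))
# trough/base: black base points
m=(T["image"].max(2)<45); m[:,:225]=0;m[:,345:]=0;m[:120]=0;m[195:]=0
p=w[m&(w[...,2]>0)&(w[...,2]<40)]
print("base",len(p),np.percentile(p,[1,50,99],axis=0).round(0),cv2.minAreaRect(p[:,:2].astype(np.float32)))
k=(T["image"].min(2)>90)&(w[...,2]>50); k[:,:225]=0;k[:,345:]=0;k[:125]=0;k[195:]=0
p=w[k];print("white",len(p),np.percentile(p,[1,50,99],axis=0).round(0))
S=pickle.load(open("scene0.pkl","rb"));w=cloud(S)
for uv in ((315,240),(420,240),(310,260),(423,262),(310,278),(425,281)): print(uv,w[uv[1],uv[0]].round(0))
E
```

```text
scene red 0
scene yellow 0
scene blue 0
scene green 221 [ 469.6 -257.5  126.1] min [ 442. -275.  116.] max [ 492. -237.  131.] n [0.18 0.21 0.96]
scene black 0
top red 0
top yellow 0
top blue 0
top green 209 [ 457.1 -263.4  129.5] min [ 435. -279.  124.] max [ 483. -243.  134.] n [ 0.   -0.01  1.  ]
((458.3974914550781, -266.2608337402344), (37.76066589355469, 48.32069778442383), 51.520606994628906)
top black 0
can [ 498.2 -178.9  114.9]
mill [ 391.4 -321.6  189.3]
timer [388.1 -10.9  64.5]
bfl [515.8 204.    1.6]
bfr [514.5 -69.9   2.8]
table [ 433.3 -109.5   -0.7]
wl [627.6 182.5  98.5]
wr [650.  -66.7  13. ]
base 1002 [[512. -65.   4.]
 [529.  58.  12.]
 [642. 202.  20.]] ((541.9440307617188, 74.35179138183594), (137.69317626953125, 336.5874938964844), 16.999710083007812)
white 1256 [[566. -53.  55.]
 [622.  66.  96.]
 [650. 189. 153.]]
(315, 240) [623. -46. 102.]
(420, 240) [591. 189.  80.]
(310, 260) [645. -57.  64.]
(423, 262) [650. 186.  67.]
(310, 278) [646. -58.  10.]
(425, 281) [651. 199.  11.]
```

```bash
sed -i 's/^R=.*/R=(np.array([500,-80,125]),np.array([600,220,190]))/' meas.py
cat > m2.py <<'E'
from meas import *
import pickle,sys
G=(np.array([300,-330,110]),np.array([600,-150,200]))
B={c:R for c in("red","yellow","blue","black")};B["green"]=G
def run(ds):
  for n,d in ds.items():
    for c,p in lids(d,B).items():
        if len(p)<5: print(n,c,len(p));continue
        m=p.mean(0);u,s,vt=np.linalg.svd(p-m)
        nn=vt[2]*np.sign(vt[2][2])
        r=cv2.minAreaRect(p[:,:2].astype(np.float32))
        print(n,c,len(p),m.round(1),"lo",np.percentile(p,2,axis=0).round(0),"hi",np.percentile(p,98,axis=0).round(0),"n",nn.round(2),np.round(r[0]+r[1]+(r[2],),1))
if __name__=="__main__":
    run({n:pickle.load(open(n+"0.pkl","rb")) for n in("scene","top")} if len(sys.argv)<2 else {n:eyes.camera(n) for n in ("scene","top")})
E
python3 m2.py; python3 - <<'E'
from h import *
import pickle
for n in("scene","top"):
    d=pickle.load(open(n+"0.pkl","rb"));w=cloud(d)
    k=np.all((w>[500,-80,3])&(w<[700,210,18]),axis=2)
    if n=="scene":k[:200]=0
    p=w[k]; print(n,len(p),np.percentile(p,[1,99],axis=0).round(0))
    # trough walls: high white
    for lo,hi in (([560,180,60],[680,215,150]),([560,-80,60],[680,-45,150]),([600,0,50],[700,150,120])):
        k=np.all((w>lo)&(w<hi),axis=2); p=w[k]
        if len(p): print(lo,len(p),np.percentile(p,[2,50,98],axis=0).round(0).tolist())
E
```

```text
scene red 247 [578.4  38.1 152.1] lo [567.  18. 126.] hi [595.  57. 169.] n [0.86 0.03 0.52] [562.3  39.1  40.3  69.4  82. ]
scene yellow 249 [577.6 -10.7 152.5] lo [567. -30. 126.] hi [593.   9. 169.] n [ 0.86 -0.01  0.51] [580.2 -10.3  30.   39.5   0.8]
scene blue 260 [577.7  87.7 153.7] lo [556.  66. 127.] hi [596. 113. 169.] n [0.84 0.12 0.53] [578.2  95.1  38.8  54.5  22.5]
scene green 299 [ 471.  -262.4  125.1] lo [ 442. -293.  112.] hi [ 493. -236.  131.] n [0.21 0.14 0.97] [ 463.9 -264.    41.5   56.5   53.9]
scene black 280 [580.9 135.9 151.2] lo [570. 115. 126.] hi [596. 157. 169.] n [ 0.86 -0.01  0.52] [583.3 135.2  43.9  29.5  89.8]
top red 305 [546.9  37.  157.4] lo [524.  17. 143.] hi [569.  56. 171.] n [-0.49  0.02  0.87] [5.566e+02 3.710e+01 6.590e+01 4.040e+01 3.000e-01]
top yellow 329 [547.8 -12.5 157.3] lo [523. -33. 138.] hi [588.   7. 172.] n [-0.4   0.02  0.92] [556.  -12.7  67.3  39.7   1.1]
top blue 309 [547.4  86.4 157.4] lo [525.  67. 143.] hi [570. 106. 172.] n [-0.51  0.02  0.86] [547.1  86.8  40.6  48.   88.7]
top green 249 [ 458.2 -267.   129.4] lo [ 435. -291.  124.] hi [ 483. -242.  134.] n [ 0.   -0.02  1.  ] [ 458.9 -266.6   38.4   49.3   50.6]
top black 356 [549.4 135.2 156.2] lo [525. 115. 134.] hi [589. 157. 172.] n [-0.42 -0.11  0.9 ] [558.2 136.1  43.4  69.   89.5]
scene 1609 [[598. -68.   3.]
 [663. 201.  18.]]
[560, 180, 60] 342 [[562.0, 180.0, 61.0], [621.0, 189.0, 89.0], [650.0, 194.0, 125.0]]
[560, -80, 60] 257 [[562.0, -60.0, 61.0], [626.0, -54.0, 89.0], [646.0, -45.0, 127.0]]
[600, 0, 50] 2371 [[601.0, 4.0, 60.0], [632.0, 77.0, 92.0], [649.0, 147.0, 116.0]]
top 1501 [[502. -75.   3.]
 [698. 205.  17.]]
[560, 180, 60] 178 [[561.0, 181.0, 61.0], [600.0, 191.0, 98.0], [648.0, 196.0, 129.0]]
[560, -80, 60] 100 [[562.0, -61.0, 62.0], [611.0, -56.0, 104.0], [646.0, -46.0, 129.0]]
[600, 0, 50] 729 [[602.0, 3.0, 60.0], [623.0, 75.0, 94.0], [649.0, 147.0, 115.0]]
```

Request:
jog_arm --moves '[0,0,-4,0,-10,-7,-4,0.2,-51.2,-34.5,-4,1.215,-51.2,-34.5,-4,1.215,-51.2,-34.5,-4,1.215,-51.2,-34.5,-4,1.215,-51.2,-34.5,-4,1.215,-51.2,-34.5,-4,1.215]' --grip 0 --newtons 20

```text
time_s: 0.77
eef_pos: [370.6, 299.5, 270.9]
ee_rot: [0.58, 0.815, -0.0, -0.0]
wrist_force: [1.5, 0.9, 0.2]
opening: 0.997
grip_force: 0.0
```

```bash
cat > go.py <<'E'
import sys,numpy as np
from scipy.spatial.transform import Rotation as Ro
from bench import telemetry
o=telemetry.get_obs(); p=o["eef_pos"]; R=Ro.from_quat(o["ee_rot"]).as_matrix()
yaw=np.arctan2(R[1,1],R[0,1])
print("t",round(o["time_s"],2),"p",p.round(1),"yaw",round(yaw,3),"tilt",R[:,2].round(3),"F",o["wrist_force"].round(1),"M",o["wrist_torque"].round(2),"open",round(85*o["opening"],1),"g",round(o["grip_force"],1),"q",o["qpos"].round(2))
if len(sys.argv)>3:
    t=np.array(sys.argv[1:4],float); d=R.T@(t-p)/10
    print("shift cm",d.round(2), "twist",round(yaw-float(sys.argv[4]),3) if len(sys.argv)>4 else "")
E
python3 go.py 561 37 235 0
```

```text
t 0.77 p [370.6 299.5 270.9] yaw 0.333 tilt [-0. -0. -1.] F [1.5 0.9 0.2] M [0.01 0.03 0.03] open 84.7 g 0.0 q [ 0.5  -0.04  1.72  0.    1.46  0.16]
shift cm [-31.03   9.41   3.59] twist 0.333
```

Request:
jog_arm --moves '[-31,9.4,0,0.333,-31,9.4,0,0.333,-31,9.4,0,0.333,-31,9.4,0,0.333,-31,9.4,0,0.333,-31,9.4,0,0.333,-31,9.4,0,0.333,-31,9.4,0,0.333]'

```text
time_s: 1.43
eef_pos: [563.1, 37.3, 270.7]
ee_rot: [0.706, 0.709, -0.0, 0.0]
wrist_force: [0.1, 0.8, 0.0]
opening: 1.001
grip_force: 0.0
```

Request:
jog_arm --moves '[0,0,0,0,0,0,0,0,0,0,0,0,0,0,0,0]'

```text
time_s: 1.77
eef_pos: [561.1, 41.4, 270.9]
ee_rot: [0.704, 0.71, -0.0, -0.001]
wrist_force: [-0.0, 0.1, 0.5]
opening: 0.998
grip_force: 0.0
```

```bash
python3 go.py 561 37 190 0
```

```text
t 1.77 p [561.1  41.4 270.9] yaw 0.007 tilt [-0.001  0.001 -1.   ] F [-0.   0.1  0.5] M [-0.02  0.02  0.02] open 84.9 g 0.0 q [-0.08  0.15  1.52  0.    1.47 -0.09]
shift cm [-0.45 -0.    8.09] twist 0.007
```

Request:
jog_arm --moves '[-0.45,0,4,0,-0.45,0,8,0,-0.45,0,11,0,-0.45,0,12.5,0,-0.45,0,14,0,-0.45,0,15,0,-0.45,0,15.5,0,-0.45,0,15.5,0]'

```text
time_s: 2.43
eef_pos: [561.0, 36.7, 115.5]
ee_rot: [0.704, 0.71, -0.001, -0.001]
wrist_force: [-0.2, 0.4, -0.6]
opening: 1.002
grip_force: 0.0
```

```bash
python3 go.py 561 37 116 0; python3 - <<'E'
from h import *
d=eyes.camera("scene"); crop(d,290,440,150,290,4,"c")
E
```

```text
t 2.43 p [561.   36.7 115.5] yaw 0.007 tilt [-0.002  0.    -1.   ] F [-0.2  0.4 -0.6] M [-0.03 -0.01  0.02] open 85.1 g 0.0 q [-0.09  0.3   1.68  0.    1.16 -0.1 ]
shift cm [ 0.03  0.   -0.05] twist 0.007
```

View pics/c.png

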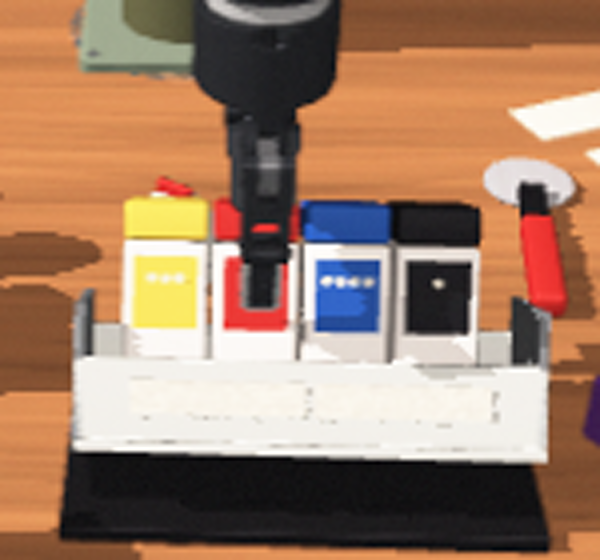

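The back finger (crop 262,290) hangs centred behind the red canister (lid at 260,220), clear of its neighbours. Closing lightly.

Request:
jog_arm --moves '[0,0,0,0,0,0,0,0,0,0,0,0,0,0,0,0,0,0,0,0,0,0,0,0]' --grip 60 --newtons 20

```text
time_s: 2.98
eef_pos: [562.5, 35.9, 118.9]
ee_rot: [0.705, 0.709, 0.001, 0.001]
wrist_force: [-5.2, -0.3, 7.5]
opening: 0.838
grip_force: 20.0
```

```bash
python3 go.py; python3 - <<'E'
from h import *
d=eyes.camera("scene"); crop(d,290,440,150,290,4,"d")
E
```

```text
t 2.98 p [562.5  35.9 118.9] yaw 0.006 tilt [ 0.002  0.    -1.   ] F [-5.2 -0.3  7.5] M [ 0.02  0.62 -0.01] open 71.2 g 20.0 q [-0.09  0.3   1.68  0.    1.17 -0.1 ]
```

Request:
jog_arm --moves '[-0.3,0,0,0,-0.6,0,0,0,-0.9,0,0,0,-1.2,0,0,0,-1.2,0,0,0]'

```text
time_s: 3.45
eef_pos: [562.5, 25.0, 119.7]
ee_rot: [0.705, 0.709, 0.001, -0.0]
wrist_force: [-7.0, 4.2, 11.6]
opening: 0.837
grip_force: 19.5
```

```bash
python3 go.py; python3 - <<'E'
from h import *
d=eyes.camera("scene"); crop(d,290,440,150,290,4,"d")
E
```

```text
t 3.45 p [562.5  25.  119.7] yaw 0.006 tilt [ 0.001  0.002 -1.   ] F [-7.   4.2 11.6] M [0.76 0.88 0.13] open 71.1 g 19.5 q [-0.11  0.3   1.68  0.    1.17 -0.12]
```

View pics/d.png

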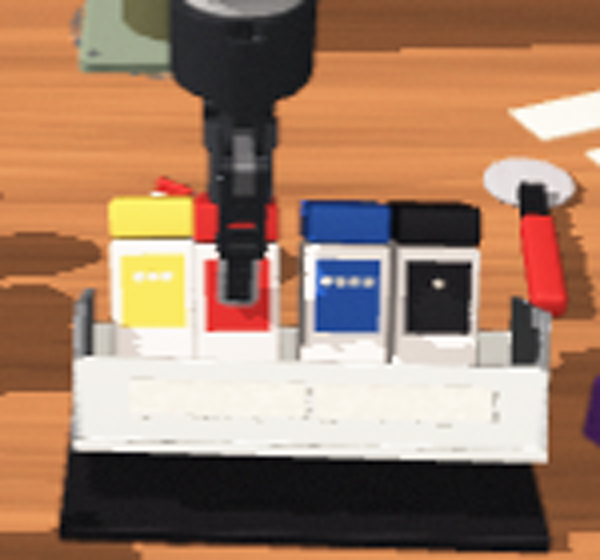

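Red has slid right with yellow ahead of it (red lid now at crop 235,215; gap to blue at 290), both upright. Continuing.

Request:
jog_arm --moves '[-0.3,0,0,0,-0.6,0,0,0,-0.9,0,0,0,-1.1,0,0,0,-1.1,0,0,0]'

```text
time_s: 3.92
eef_pos: [563.2, 13.8, 120.7]
ee_rot: [0.705, 0.709, 0.002, 0.0]
wrist_force: [-7.8, 4.3, 14.9]
opening: 0.838
grip_force: 19.2
```

```bash
python3 go.py; python3 m2.py x | grep -v green
```

```text
t 3.92 p [563.2  13.8 120.7] yaw 0.007 tilt [ 0.003  0.002 -1.   ] F [-7.8  4.3 14.9] M [0.78 0.87 0.17] open 71.2 g 19.2 q [-0.13  0.29  1.68  0.    1.17 -0.14]
scene red 71 [583.5  12.4 159.8] lo [563.  -4. 131.] hi [599.  35. 173.] n [ 0.87 -0.07  0.49] [578.8  11.3  60.5  32.   50.1]
scene yellow 258 [577.4 -29.3 152.8] lo [565. -50. 127.] hi [594. -12. 171.] n [ 0.86 -0.03  0.51] [579.8 -30.   31.3  39.5   1. ]
scene blue 234 [578.3  87.9 153. ] lo [564.  66. 126.] hi [595. 109. 168.] n [0.84 0.09 0.53] [577.8  95.5  37.   54.4  23.5]
scene black 275 [580.6 135.4 151.6] lo [570. 114. 127.] hi [596. 157. 169.] n [ 0.86 -0.02  0.52] [5.832e+02 1.354e+02 2.980e+01 4.400e+01 1.000e-01]
top red 0
top yellow 156 [545.7 -43.4 156.8] lo [523. -53. 142.] hi [571. -33. 170.] n [-0.43 -0.35  0.83] [556.  -43.8  21.5  68.3  84.7]
top blue 3
top black 240 [551.3 139.3 158.7] lo [521.  10. 137.] hi [591. 157. 176.] n [-0.3   0.22  0.93] [554.7  78.8 156.3  68.4  86.9]
```

Request:
jog_arm --moves '[0,0,0,0,0,0,0,0,0,0,0,0,0,0,0,0,0,0,-3,0,0,0,-6.5,0,0,0,-6.5,0,0,0,-6.5,0]' --grip 0

```text
time_s: 4.68
eef_pos: [564.7, 12.2, 184.3]
ee_rot: [0.705, 0.709, 0.002, 0.003]
wrist_force: [0.1, -0.1, -0.5]
opening: 0.999
grip_force: 0.0
```

```bash
python3 go.py 561 87 116 0; python3 m2.py x | grep -v green
```

```text
t 4.68 p [564.7  12.2 184.3] yaw 0.006 tilt [ 0.007 -0.001 -1.   ] F [ 0.1 -0.1 -0.5] M [ 0.01 -0.01  0.01] open 84.9 g 0.0 q [-0.13  0.22  1.62 -0.    1.29 -0.14]
shift cm [ 7.49 -0.38  6.82] twist 0.006
scene red 222 [579.1  29.7 151.1] lo [568.   9. 126.] hi [594.  48. 168.] n [ 0.86 -0.02  0.52] [582.6  29.8  28.   39.3   6. ]
scene yellow 254 [577.3 -17.3 152.5] lo [567. -37. 126.] hi [593.   3. 169.] n [ 0.86 -0.01  0.51] [580.  -16.8  30.1  39.5   1.1]
scene blue 258 [577.8  87.5 153.7] lo [556.  66. 126.] hi [595. 113. 169.] n [0.83 0.12 0.54] [576.8  94.9  38.4  54.8  21.6]
scene black 279 [580.9 135.8 151. ] lo [570. 114. 126.] hi [597. 157. 168.] n [ 0.86 -0.    0.52] [583.3 135.7  29.2  44.1   1.9]
top red 48 [535.9  43.4 151.5] lo [524.  36. 144.] hi [551.  49. 162.] n [-0.51 -0.06  0.86] [537.6  42.   13.4  27.7  89.7]
top yellow 60 [542.7 -35.2 155.6] lo [524. -40. 141.] hi [567. -30. 169.] n [-0.12 -0.99  0.07] [545.5 -34.9   8.9  44.5  87.6]
top blue 227 [546.   81.2 156.5] lo [523.  67. 142.] hi [570.  99. 171.] n [-0.5  -0.    0.87] [547.2  84.1  34.9  48.1  88.9]
top black 144 [553.  148.2 158. ] lo [525. 137. 137.] hi [590. 157. 169.] n [0.11 0.98 0.17] [558.  147.6  21.   68.3  76.9]
```

Request:
jog_arm --moves '[-1.5,-0.2,0,0,-2.9,-0.35,0,0,-2.9,-0.35,2,0,-2.9,-0.35,4,0,-2.9,-0.35,5.5,0,-2.9,-0.35,6.8,0,-2.9,-0.35,6.8,0]'

```text
time_s: 5.37
eef_pos: [554.6, -15.7, 108.0]
ee_rot: [0.705, 0.709, -0.003, -0.004]
wrist_force: [-0.5, -0.7, -0.7]
opening: 0.999
grip_force: 0.0
```

Request:
jog_arm --moves '[0,0,0,0,0,0,0,0,0,0,0,0,0,0,-0.3,0,0,0,-0.6,0,0,0,-0.6,0]' --grip 60 --newtons 25

```text
time_s: 5.87
eef_pos: [562.3, -16.7, 122.7]
ee_rot: [0.705, 0.709, 0.003, 0.003]
wrist_force: [0.7, 0.9, 8.3]
opening: 0.813
grip_force: 27.9
```

```bash
python3 go.py; python3 m2.py x | grep -v green|grep scene
```

```text
t 5.87 p [562.3 -16.7 122.7] yaw 0.006 tilt [ 0.009 -0.001 -1.   ] F [0.7 0.9 8.3] M [ 0.03 -0.96 -0.01] open 69.1 g 27.9 q [-0.18  0.29  1.68  0.    1.16 -0.19]
scene red 256 [579.   29.5 151. ] lo [567.   9. 126.] hi [595.  48. 168.] n [ 0.86 -0.02  0.51] [581.5  28.7  39.7  30.9  88.7]
scene yellow 73 [583.4 -27.1 157.6] lo [565. -36. 128.] hi [599.   3. 174.] n [ 0.87 -0.04  0.49] [ 5.784e+02 -1.690e+01  4.270e+01  3.900e+01  4.000e-01]
scene blue 237 [578.7  87.6 152.1] lo [564.  66. 126.] hi [595. 109. 168.] n [0.84 0.1  0.53] [577.2  96.   36.5  56.5  26.5]
scene black 276 [580.7 135.4 151.5] lo [569. 114. 126.] hi [596. 157. 169.] n [ 0.86 -0.    0.52] [583.  135.7  29.2  43.8   1.8]
```

Request:
jog_arm --moves '[0,0,-0.3,0,0,0,-0.5,0,0,0,-0.5,0,0,0,-0.5,0]'

```text
time_s: 6.3
eef_pos: [561.3, -16.7, 125.8]
ee_rot: [0.705, 0.709, 0.002, 0.002]
wrist_force: [5.8, -1.1, 2.8]
opening: 0.809
grip_force: 28.3
```

```bash
python3 go.py; python3 - <<'E'
from h import *
d=eyes.camera("scene"); crop(d,290,440,150,290,4,"e")
E
python3 m2.py x | grep -v green|grep scene.y
```

```text
t 6.3 p [561.3 -16.7 125.8] yaw 0.006 tilt [ 0.006 -0.001 -1.   ] F [ 5.8 -1.1  2.8] M [-0.02 -1.53 -0.1 ] open 68.8 g 28.3 q [-0.18  0.28  1.68  0.    1.17 -0.19]
scene yellow 83 [584.4 -26.5 158.1] lo [569. -36. 127.] hi [599.   3. 176.] n [0.89 0.01 0.45] [581.3 -16.9  39.1  36.8  90. ]
```

Request:
jog_arm --moves '[0,0,-0.3,0,0,0,-0.4,0,0,0,-0.4,0,-0.3,0,-0.4,0,-0.6,0,-0.4,0,-0.9,0,-0.4,0,-1.2,0,-0.4,0,-1.2,0,-0.4,0]'

```text
time_s: 7.12
eef_pos: [560.3, -28.3, 128.9]
ee_rot: [0.705, 0.709, 0.001, 0.001]
wrist_force: [5.5, 1.7, 1.5]
opening: 0.807
grip_force: 27.6
```

```bash
python3 go.py; python3 - <<'E'
from h import *
d=eyes.camera("scene"); crop(d,290,440,150,290,4,"e")
E
python3 m2.py x | grep -v green|grep scene
```

```text
t 7.12 p [560.3 -28.3 128.9] yaw 0.006 tilt [ 0.003  0.    -1.   ] F [5.5 1.7 1.5] M [ 0.31 -1.48  0.07] open 68.6 g 27.6 q [-0.21  0.28  1.68  0.    1.18 -0.21]
scene red 251 [578.5  29.7 152.1] lo [568.   9. 126.] hi [594.  48. 169.] n [ 0.86 -0.02  0.51] [580.7  28.6  39.8  28.8  87.8]
scene yellow 94 [585.2 -36.2 156.3] lo [563. -49. 128.] hi [599.  -8. 179.] n [ 0.89 -0.05  0.45] [575.1 -28.5  42.   49.6  83.3]
scene blue 242 [578.7  87.8 152.6] lo [566.  66. 127.] hi [596. 108. 168.] n [0.84 0.09 0.53] [577.8  95.1  37.8  54.4  22.8]
scene black 278 [580.6 136.  151.6] lo [570. 114. 126.] hi [596. 157. 169.] n [ 0.86 -0.    0.51] [582.6 135.4  44.   29.3  89.4]
```

View pics/e.png

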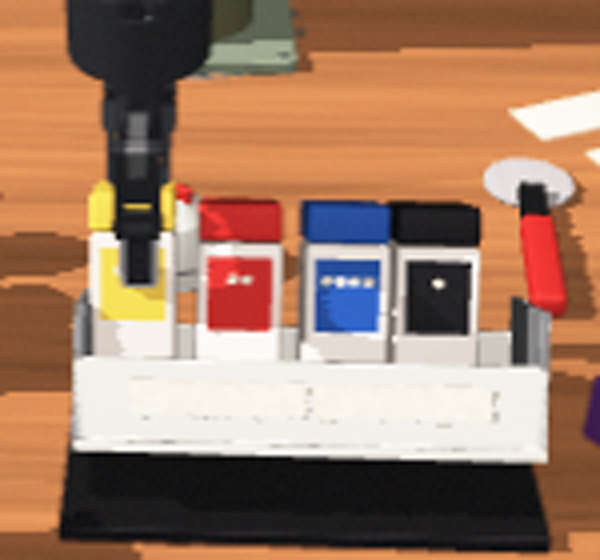

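Yellow's foot has followed now (crop left edge 92,352; lid 130,205), nearly upright. Releasing it.

Request:
jog_arm --moves '[0,0,0.5,0,0,0,1,0,0,0,1,0,0,0,1,0,0,0,-2,0,0,0,-5.5,0,0,0,-5.5,0,0,0,-5.5,0]' --grip 0

```text
time_s: 7.93
eef_pos: [560.5, -28.7, 186.0]
ee_rot: [0.705, 0.709, 0.001, 0.002]
wrist_force: [-0.5, 0.2, -0.5]
opening: 0.996
grip_force: 0.0
```

```bash
 python3 m2.py x | grep -v green|grep scene|cut -c1-80; python3 go.py 560 29.5 116 0
```

```text
scene red 237 [578.3  29.3 152.8] lo [568.   9. 126.] hi [594.  48. 169.] n [ 0.
scene yellow 252 [577.3 -28.  152.2] lo [566. -48. 126.] hi [593.  -8. 169.] n [
scene blue 255 [578.   87.  153.4] lo [566.  66. 127.] hi [596. 107. 169.] n [0.
scene black 280 [580.9 136.  151.2] lo [570. 114. 127.] hi [596. 157. 168.] n [ 
t 8.03 p [558.  -28.1 182.5] yaw 0.006 tilt [-0.002  0.    -1.   ] F [ 0.3  0.2 -0.5] M [-0.04 -0.01 -0.04] open 85.2 g 0.0 q [-0.21  0.22  1.63 -0.    1.29 -0.21]
shift cm [5.76 0.25 6.65] twist 0.006
```

Request:
jog_arm --moves '[3,0.2,0,0,5.75,0.2,0,0,5.75,0.2,2,0,5.75,0.2,4,0,5.75,0.2,5.5,0,5.75,0.2,6.6,0,5.75,0.2,6.6,0,5.75,0.2,6.6,0]'

```text
time_s: 8.7
eef_pos: [559.2, 29.3, 115.7]
ee_rot: [0.705, 0.709, -0.001, -0.001]
wrist_force: [0.0, -0.4, 0.6]
opening: 0.994
grip_force: 0.0
```

Request:
jog_arm --moves '[0,0,0,0,0,0,0,0,0,0,0,0,0,0,-0.4,0,0,0,-0.8,0,0,0,-1.2,0,0,0,-1.2,0,0,0,-1.2,0]' --grip 60 --newtons 25

```text
time_s: 9.37
eef_pos: [564.1, 28.8, 131.9]
ee_rot: [0.705, 0.709, 0.003, 0.003]
wrist_force: [5.9, 0.2, 3.4]
opening: 0.777
grip_force: 28.5
```

Request:
jog_arm --moves '[-0.3,0,0,0,-0.6,0,0,0,-0.9,0,0,0,-1.2,0,0,0,-1.3,0,0,0,-1.3,0,0,0]'

```text
time_s: 9.87
eef_pos: [564.2, 16.5, 131.3]
ee_rot: [0.705, 0.709, 0.004, 0.003]
wrist_force: [6.2, 1.0, 2.0]
opening: 0.78
grip_force: 28.4
```

```bash
 python3 m2.py x | grep -v green|grep scene|cut -c1-80; python3 go.py
```

```text
scene red 86 [583.8   6.9 166.5] lo [558.  -4. 138.] hi [598.  37. 179.] n [ 0.8
scene yellow 250 [576.6 -28.6 153. ] lo [566. -48. 126.] hi [594. -10. 169.] n [
scene blue 239 [578.3  87.9 153.3] lo [565.  66. 126.] hi [596. 109. 168.] n [0.
scene black 278 [580.7 136.  151.4] lo [570. 114. 126.] hi [596. 157. 169.] n [ 
t 9.97 p [564.3  16.6 131.3] yaw 0.006 tilt [ 0.009  0.001 -1.   ] F [6.5 1.4 1.4] M [ 0.44 -1.81  0.14] open 66.2 g 28.4 q [-0.13  0.28  1.67  0.    1.18 -0.13]
```

Request:
jog_arm --moves '[0,0,0.5,0,0,0,1,0,0,0,1,0,0,0,1,0,0,0,-2,0,0,0,-5.5,0,0,0,-5.5,0,0,0,-5.5,0]' --grip 0

```text
time_s: 10.63
eef_pos: [562.2, 16.0, 186.9]
ee_rot: [0.705, 0.709, 0.001, 0.002]
wrist_force: [-0.5, -0.3, 0.4]
opening: 0.998
grip_force: 0.0
```

```bash
 python3 m2.py x | grep -v green|grep scene|cut -c1-80; python3 go.py 559.5 136 116 0
```

```text
scene red 252 [578.4  19.3 151.8] lo [567.   0. 126.] hi [595.  38. 169.] n [ 0.
scene yellow 254 [576.7 -28.1 152.6] lo [566. -48. 126.] hi [593.  -8. 169.] n [
scene blue 256 [577.9  87.6 153.5] lo [558.  66. 126.] hi [595. 113. 169.] n [0.
scene black 281 [580.9 135.7 151.1] lo [570. 114. 126.] hi [597. 157. 168.] n [ 
t 10.73 p [559.7  16.3 183.5] yaw 0.006 tilt [-0.002  0.    -1.   ] F [ 0.6 -0.6  0.2] M [-0.02  0.02  0.02] open 85.1 g 0.0 q [-0.13  0.22  1.63 -0.    1.3  -0.13]
shift cm [11.97  0.06  6.75] twist 0.006
```

Request:
jog_arm --moves '[4,0,0,0,8,0,0,0,12,0,0,0,12,0,1,0,12,0,4,0,12,0,5.7,0,12,0,6.7,0,12,0,6.7,0]'

```text
time_s: 11.4
eef_pos: [556.2, 135.6, 112.6]
ee_rot: [0.705, 0.709, -0.004, -0.003]
wrist_force: [-0.4, -1.0, -1.0]
opening: 0.999
grip_force: 0.0
```

Request:
jog_arm --moves '[0,0,0,0,0,0,0,0,0,0,0,0,0,0,-0.4,0,0,0,-0.8,0,0,0,-1.2,0,0,0,-1.2,0,0,0,-1.2,0]' --grip 60 --newtons 25

```text
time_s: 12.07
eef_pos: [563.4, 136.2, 131.9]
ee_rot: [0.705, 0.709, 0.003, 0.003]
wrist_force: [5.5, -0.8, 3.8]
opening: 0.783
grip_force: 28.0
```

Request:
jog_arm --moves '[0.4,0,0,0,0.8,0,0,0,1.2,0,0,0,1.6,0,0,0,2,0,0,0,2.4,0,0,0,2.7,0,0,0,2.7,0,0,0]'

```text
time_s: 12.73
eef_pos: [563.9, 163.3, 132.3]
ee_rot: [0.705, 0.709, 0.004, 0.004]
wrist_force: [6.3, -1.8, 3.9]
opening: 0.774
grip_force: 27.3
```

```bash
 python3 m2.py x | grep -v green|grep scene|cut -c1-80; python3 go.py
```

```text
scene red 254 [578.5  19.2 151.6] lo [567.   0. 126.] hi [594.  38. 168.] n [ 0.
scene yellow 255 [576.9 -28.2 152.8] lo [566. -48. 126.] hi [594.  -8. 169.] n [
scene blue 254 [578.6  86.7 153.6] lo [569.  66. 126.] hi [596. 107. 169.] n [ 0
scene black 128 [569.6 151.4 167.1] lo [529. 142. 147.] hi [596. 178. 181.] n [0
t 12.83 p [563.9 163.1 132.2] yaw 0.006 tilt [ 0.01 -0.   -1.  ] F [ 6.2 -0.7  5.9] M [-0.34 -1.84  0.05] open 66.3 g 27.3 q [ 0.14  0.32  1.61 -0.    1.2   0.13]
```

Request:
jog_arm --moves '[0,0,0.5,0,0,0,1,0,0,0,1,0,0,0,1,0,0,0,-2,0,0,0,-5.5,0,0,0,-5.5,0,0,0,-5.5,0]' --grip 0

```text
time_s: 13.5
eef_pos: [561.2, 163.6, 186.9]
ee_rot: [0.705, 0.709, 0.002, 0.001]
wrist_force: [-0.5, -0.9, -1.2]
opening: 1.003
grip_force: 0.0
```

```bash
 python3 m2.py x | grep -v green|grep scene|cut -c1-80; python3 go.py 559.5 87 116 0
```

```text
scene red 254 [578.6  19.4 151.7] lo [568.   0. 127.] hi [595.  38. 169.] n [ 0.
scene yellow 256 [576.9 -28.3 152.7] lo [565. -48. 126.] hi [593.  -8. 169.] n [
scene blue 242 [578.1  87.1 154.6] lo [568.  66. 127.] hi [595. 107. 169.] n [ 0
scene black 290 [580.5 149.5 151.6] lo [566. 127. 126.] hi [597. 170. 169.] n [ 
t 13.6 p [558.7 163.2 183.3] yaw 0.006 tilt [-0.002 -0.    -1.   ] F [0.1 0.  0. ] M [0.   0.   0.02] open 85.2 g 0.0 q [0.14 0.27 1.57 0.   1.31 0.13]
shift cm [-7.62  0.05  6.74] twist 0.006
```

Request:
jog_arm --moves '[-0.7,0,0,0,-1.4,0,1,0,-1.4,0,3,0,-1.4,0,5,0,-1.4,0,6.7,0,-1.4,0,6.7,0,-1.4,0,6.7,0]'

```text
time_s: 14.18
eef_pos: [557.7, 148.4, 114.6]
ee_rot: [0.705, 0.709, -0.002, -0.002]
wrist_force: [-0.5, 0.1, 0.7]
opening: 1.0
grip_force: 0.0
```

Request:
jog_arm --moves '[0,0,0,0,0,0,0,0,0,0,0,0,0,0,-0.4,0,0,0,-0.8,0,0,0,-1.2,0,0,0,-1.6,0,0,0,-1.7,0]' --grip 60 --newtons 25

```text
time_s: 14.85
eef_pos: [561.8, 149.3, 136.1]
ee_rot: [0.705, 0.709, 0.002, 0.002]
wrist_force: [4.7, -0.2, -0.7]
opening: 0.784
grip_force: 27.3
```

Request:
jog_arm --moves '[0,0,0,0,0,0,0,0,0.4,0,0,0,0.8,0,0,0,1.2,0,0,0,1.5,0,0,0,1.5,0,0,0]'

```text
time_s: 15.43
eef_pos: [562.7, 164.1, 136.0]
ee_rot: [0.705, 0.709, 0.002, 0.003]
wrist_force: [6.6, -2.5, 2.3]
opening: 0.777
grip_force: 27.4
```

```bash
 python3 m2.py x | grep -v green|grep scene|cut -c1-80; python3 go.py
```

```text
scene red 253 [578.5  19.2 151.8] lo [568.   0. 126.] hi [594.  38. 169.] n [ 0.
scene yellow 251 [577.  -28.3 152.5] lo [566. -48. 126.] hi [594.  -8. 169.] n [
scene blue 249 [578.6  86.7 153.4] lo [568.  66. 126.] hi [595. 107. 169.] n [ 0
scene black 122 [569.7 151.5 170.9] lo [528. 143. 147.] hi [595. 165. 183.] n [0
t 15.53 p [562.7 163.8 136. ] yaw 0.006 tilt [ 0.007 -0.001 -1.   ] F [ 6.7 -1.6  2.2] M [-0.36 -1.86 -0.07] open 66.5 g 27.4 q [ 0.14  0.32  1.61 -0.    1.21  0.13]
```

Release and go for blue (y about 87).

Request:
jog_arm --moves '[0,0,0.7,0,0,0,1.5,0,0,0,1.5,0,0,0,1.5,0,0,0,-2,0,0,0,-5,0,0,0,-5,0,0,0,-5,0]' --grip 0

```text
time_s: 16.2
eef_pos: [560.9, 164.6, 186.6]
ee_rot: [0.705, 0.709, 0.002, 0.001]
wrist_force: [-0.3, 0.0, -0.7]
opening: 0.998
grip_force: 0.0
```

```bash
 python3 m2.py x | grep -v green|grep scene|cut -c1-80; python3 go.py 559.5 87 116 0
```

```text
scene red 243 [578.7  18.9 151.4] lo [568.   0. 126.] hi [595.  38. 169.] n [ 0.
scene yellow 255 [577.  -28.1 152.6] lo [566. -48. 126.] hi [594.  -8. 169.] n [
scene blue 253 [578.5  86.7 153.7] lo [568.  66. 126.] hi [596. 107. 169.] n [ 0
scene black 305 [580.4 158.  151.2] lo [565. 136. 126.] hi [597. 178. 169.] n [ 
t 16.3 p [558.7 164.2 183.4] yaw 0.006 tilt [-0.002 -0.    -1.   ] F [-0.6  0.5 -1. ] M [ 0.05  0.01 -0.01] open 85.0 g 0.0 q [0.14 0.27 1.57 0.   1.31 0.13]
shift cm [-7.72  0.05  6.74] twist 0.006
```

Request:
jog_arm --moves '[-3,0,0,0,-6,0,0,0,-7.7,0,0,0,-7.7,0,1,0,-7.7,0,3,0,-7.7,0,5,0,-7.7,0,6.7,0,-7.7,0,6.7,0]'

```text
time_s: 16.97
eef_pos: [555.0, 87.8, 111.0]
ee_rot: [0.705, 0.709, -0.004, -0.005]
wrist_force: [-0.2, -0.1, -0.1]
opening: 0.997
grip_force: 0.0
```

Request:
jog_arm --moves '[0,0,0,0,0,0,0,0,0,0,0,0,0,0,-0.4,0,0,0,-0.8,0,0,0,-1.2,0,0,0,-1.6,0,0,0,-1.7,0]' --grip 60 --newtons 25

```text
time_s: 17.63
eef_pos: [561.8, 87.3, 135.8]
ee_rot: [0.705, 0.709, 0.002, 0.001]
wrist_force: [4.6, 0.6, -1.2]
opening: 0.777
grip_force: 27.3
```

Request:
jog_arm --moves '[0,0,0,0,0.4,0,0,0,0.8,0,0,0,1.2,0,0,0,1.6,0,0,0,2,0,0,0,2.4,0,0,0,2.4,0,0,0]'

```text
time_s: 18.3
eef_pos: [563.3, 111.1, 136.2]
ee_rot: [0.705, 0.709, 0.002, 0.003]
wrist_force: [6.4, -1.7, 2.0]
opening: 0.772
grip_force: 27.3
```

Request:
jog_arm --moves '[0,0,0.7,0,0,0,1.5,0,0,0,1.5,0,0,0,1.5,0,0,0,-2,0,0,0,-5,0,0,0,-5,0,0,0,-5,0]' --grip 0

```text
time_s: 18.97
eef_pos: [561.2, 111.4, 186.5]
ee_rot: [0.705, 0.709, 0.001, 0.001]
wrist_force: [-1.0, -0.4, -1.0]
opening: 1.001
grip_force: 0.0
```

```bash
 python3 m2.py x | grep -v green|grep scene|cut -c1-80; python3 go.py
```

```text
scene red 248 [578.5  19.1 151.7] lo [568.   0. 127.] hi [594.  38. 169.] n [ 0.
scene yellow 263 [576.9 -28.2 152.7] lo [566. -48. 126.] hi [593.  -8. 169.] n [
scene blue 250 [578.7  98.2 153.8] lo [568.  77. 126.] hi [596. 120. 168.] n [ 0
scene black 288 [580.3 157.7 151.7] lo [565. 136. 126.] hi [596. 178. 169.] n [ 
t 19.07 p [559.  111.2 183.3] yaw 0.006 tilt [-0.002 -0.    -1.   ] F [-0.2 -0.3 -1.4] M [-0.01  0.01  0.  ] open 85.4 g 0.0 q [0.04 0.24 1.6  0.   1.3  0.04]
```

Request:
jog_arm --moves '[-2,0.5,0,0,-4,1,0,0,-5.2,2,0,0,-5.2,2.5,0,0,-5.2,2.5,0,0,-5.2,2.5,0,0]' --grip 255

```text
time_s: 19.57
eef_pos: [585.1, 59.9, 183.5]
ee_rot: [0.705, 0.709, -0.0, -0.001]
wrist_force: [-0.4, -0.3, -0.5]
opening: 0.147
grip_force: 0.0
```

```bash
 python3 go.py 584 58.7 104 0
```

```text
t 19.57 p [585.1  59.9 183.5] yaw 0.006 tilt [-0.002  0.001 -1.   ] F [-0.4 -0.3 -0.5] M [-0.03 -0.03  0.01] open 12.5 g 0.0 q [-0.05  0.28  1.56  0.    1.31 -0.05]
shift cm [-0.13 -0.1   7.95] twist 0.006
```

Request:
jog_arm --moves '[-0.1,0,0,0,-0.1,0,1,0,-0.1,0,2.5,0,-0.1,0,4,0,-0.1,0,5.5,0,-0.1,0,7,0,-0.1,0,7.9,0,-0.1,0,7.9,0]'

```text
time_s: 20.23
eef_pos: [582.8, 58.9, 102.1]
ee_rot: [0.705, 0.709, -0.002, -0.002]
wrist_force: [-0.8, 0.2, -0.3]
opening: -0.001
grip_force: 0.0
```

Request:
jog_arm --moves '[0.4,0,0,0,0.8,0,0,0,1.1,0,0,0,1.4,0,0,0,1.7,0,0,0,2,0,0,0,2.3,0,0,0,2.5,0,0,0]'

```text
time_s: 20.9
eef_pos: [585.7, 83.5, 105.8]
ee_rot: [0.705, 0.709, 0.0, 0.001]
wrist_force: [0.6, -2.9, 1.3]
opening: -0.001
grip_force: 1.0
```

```bash
 python3 m2.py x | grep -v green|grep scene|cut -c1-80; python3 go.py
```

```text
scene red 253 [578.8  19.5 151.1] lo [568.   0. 126.] hi [595.  38. 168.] n [ 0.
scene yellow 255 [576.7 -28.1 153.1] lo [567. -48. 126.] hi [593.  -8. 169.] n [
scene blue 208 [579.9 125.1 151.6] lo [569. 108. 126.] hi [596. 144. 168.] n [0.
scene black 300 [582.2 164.6 150. ] lo [570.  87. 126.] hi [598. 187. 169.] n [0
t 21.0 p [585.6  83.7 105.6] yaw 0.006 tilt [ 0.001  0.    -1.   ] F [ 1.6 -0.8  0.8] M [-0.16 -0.1  -0.01] open -0.1 g 0.3 q [-0.    0.37  1.61  0.    1.16 -0.01]
```

Request:
jog_arm --moves '[-0.8,0,0,0,-1.6,0,0,0,-2.4,0,0,0,-3,0,0,0,-3.3,0,0,0,-3.6,0,0,0,-3.7,0,0,0,-3.7,0,0,0]'

```text
time_s: 21.67
eef_pos: [585.4, 47.8, 105.3]
ee_rot: [0.705, 0.709, 0.001, -0.001]
wrist_force: [-0.0, 5.8, 0.4]
opening: 0.004
grip_force: 0.0
```

```bash
 python3 m2.py x | grep -v green|grep scene|cut -c1-80; python3 go.py; python3 - <<'E'
from h import *
d=eyes.camera("scene"); crop(d,290,440,150,290,4,"f")
E
```

```text
scene red 252 [577.4  13.2 152.4] lo [566.  -6. 127.] hi [593.  31. 169.] n [ 0.
scene yellow 263 [577.2 -31.8 152.2] lo [566. -52. 126.] hi [593. -13. 170.] n [
scene blue 246 [579.  115.6 153.7] lo [570.  94. 126.] hi [596. 137. 168.] n [ 0
scene black 303 [582.5 155.4 149.3] lo [570.  49. 126.] hi [599. 182. 169.] n [0
t 21.77 p [585.4  47.7 105.3] yaw 0.006 tilt [ 0.     0.003 -1.   ] F [0.1 4.8 0.7] M [ 0.65  0.   -0.01] open -0.1 g 0.0 q [-0.07  0.36  1.62  0.    1.16 -0.07]
```

View pics/f.png

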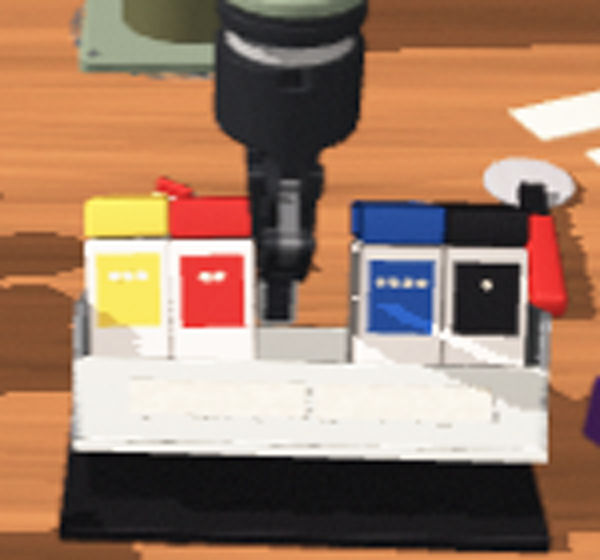

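Both pairs now stand upright and apart: red at crop (210,215), blue at (398,222), with about 56 mm free between. Next, the green canister.

Request:
jog_arm --moves '[0.5,0,-1,0,0.7,0,-5,0,0.7,0,-9,0,0.7,0,-13,0,0.7,0,-16,0,0.7,0,-16,0,0.7,0,-16,0]' --grip 75

```text
time_s: 22.4
eef_pos: [587.1, 53.0, 269.4]
ee_rot: [0.705, 0.709, 0.002, 0.003]
wrist_force: [-0.5, 0.4, -0.3]
opening: 0.707
grip_force: 0.0
```

```bash
 python3 m2.py x | cut -c1-150; python3 go.py 471 -275 265 0.9
```

```text
scene red 253 [578.3  17.5 152. ] lo [568.  -2. 127.] hi [594.  38. 169.] n [ 0.86 -0.01  0.52] [580.6  17.1  40.   29.5  84. ]
scene yellow 255 [577.1 -28.5 152.5] lo [566. -48. 126.] hi [593.  -8. 169.] n [ 0.86 -0.02  0.52] [579.3 -27.9  39.6  30.7  90. ]
scene blue 247 [578.4 115.7 154.5] lo [569.  93. 126.] hi [596. 137. 168.] n [ 0.86 -0.02  0.51] [582.2 113.5  46.8  32.   80.9]
scene green 300 [ 471.  -262.5  125. ] lo [ 443. -293.  113.] hi [ 493. -236.  131.] n [0.22 0.14 0.97] [ 464.4 -264.    39.2   54.    48. ]
scene black 266 [581.5 162.8 151. ] lo [570. 144. 126.] hi [596. 182. 169.] n [ 0.86 -0.01  0.51] [582.9 162.5  41.1  28.7  88.4]
top red 216 [545.8  10.  157.6] lo [522.  -4. 142.] hi [569.  25. 172.] n [-0.5   0.    0.86] [545.8  10.3  28.9  48.   88.4]
top yellow 319 [546.8 -30.7 157.5] lo [523. -51. 141.] hi [571. -12. 172.] n [-0.46  0.01  0.89] [556.2 -30.   66.9  42.    0.6]
top blue 309 [547.9 116.1 157.4] lo [525.  96. 143.] hi [571. 135. 171.] n [-0.5   0.01  0.87] [548.3 115.8  41.3  47.7  89.1]
top green 257 [ 458.6 -266.2  129.3] lo [ 434. -290.  124.] hi [ 483. -243.  135.] n [0.03 0.02 1.  ] [ 458.5 -266.5   38.    49.3   51.5]
top black 186 [547.3 152.1 156. ] lo [524. 141. 142.] hi [572. 166. 171.] n [-0.45 -0.08  0.89] [557.  153.2  25.2  66.8  88.5]
t 22.5 p [584.7  53.2 264.8] yaw 0.006 tilt [-0.001 -0.    -1.   ] F [ 0.8 -0.4 -0.5] M [-0.09 -0.   -0.01] open 60.1 g 0.0 q [-0.06  0.21  1.47 -0.    1.46 -0.06]
shift cm [-3.275e+01 -1.156e+01  1.000e-02] twist -0.894
```

Request:
jog_arm --moves '[-32.7,-11.6,0,-0.894,-32.7,-11.6,0,-0.894,-32.7,-11.6,0,-0.894,-32.7,-11.6,0,-0.894,-32.7,-11.6,0,-0.894,-32.7,-11.6,0,-0.894,-32.7,-11.6,0,-0.894,-32.7,-11.6,0,-0.894]'

```text
time_s: 23.17
eef_pos: [482.4, -238.1, 262.9]
ee_rot: [0.326, 0.945, 0.001, -0.002]
wrist_force: [0.2, -0.5, -0.4]
opening: 0.702
grip_force: 0.0
```

Request:
jog_arm --moves '[0,0,0,0,0,0,0,0,0,0,0,0,0,0,0,0]'

```text
time_s: 23.5
eef_pos: [484.2, -236.2, 264.1]
ee_rot: [0.329, 0.944, 0.001, -0.001]
wrist_force: [-0.1, 0.2, 0.4]
opening: 0.701
grip_force: 0.0
```

```bash
 python3 go.py 470.5 -275.5 160 0.899
```

```text
t 23.5 p [ 484.2 -236.2  264.1] yaw 0.901 tilt [-0.002  0.002 -1.   ] F [-0.1  0.2  0.4] M [ 0.02 -0.05 -0.02] open 59.6 g 0.0 q [-0.61  0.11  1.59  0.    1.45 -1.52]
shift cm [-1.4  -3.93 10.41] twist 0.002
```

Request:
jog_arm --moves '[-0.7,-2,0,0,-1.4,-3.9,0,0,-1.4,-3.9,2,0,-1.4,-3.9,4,0,-1.4,-3.9,7,0,-1.4,-3.9,10,0,-1.4,-3.9,10.4,0,-1.4,-3.9,10.4,0]'

```text
time_s: 24.17
eef_pos: [469.9, -274.1, 158.7]
ee_rot: [0.328, 0.945, 0.001, -0.003]
wrist_force: [-0.5, 0.3, 0.1]
opening: 0.706
grip_force: 0.0
```

```bash
 python3 go.py 470.5 -275.5 119 0.899
```

```text
t 24.17 p [ 469.9 -274.1  158.7] yaw 0.902 tilt [-0.005  0.004 -1.   ] F [-0.5  0.3  0.1] M [0.05 0.01 0.01] open 60.0 g 0.0 q [-0.69  0.22  1.69  0.    1.24 -1.59]
shift cm [-0.16 -0.08  3.96] twist 0.003
```

Request:
jog_arm --moves '[-0.1,-0.1,1,0,-0.1,-0.1,2,0,-0.1,-0.1,3,0,-0.1,-0.1,3.6,0,-0.1,-0.1,3.9,0,-0.1,-0.1,3.9,0,-0.1,-0.1,3.9,0,-0.1,-0.1,3.9,0]'

```text
time_s: 24.83
eef_pos: [471.6, -278.6, 122.8]
ee_rot: [0.329, 0.944, -0.0, 0.001]
wrist_force: [-0.8, -0.5, 0.2]
opening: 0.709
grip_force: 0.0
```

```bash
 python3 go.py 470.5 -275.5 119 0.899; python3 - <<'E'
from h import *
d=eyes.camera("scene"); crop(d,170,320,120,260,4,"g")
E
```

```text
t 24.83 p [ 471.6 -278.6  122.8] yaw 0.9 tilt [ 0.001 -0.001 -1.   ] F [-0.8 -0.5  0.2] M [ 0.03 -0.02 -0.07] open 60.3 g 0.0 q [-0.69  0.26  1.71  0.    1.17 -1.59]
shift cm [0.28 0.18 0.38] twist 0.001
```

View pics/g.png

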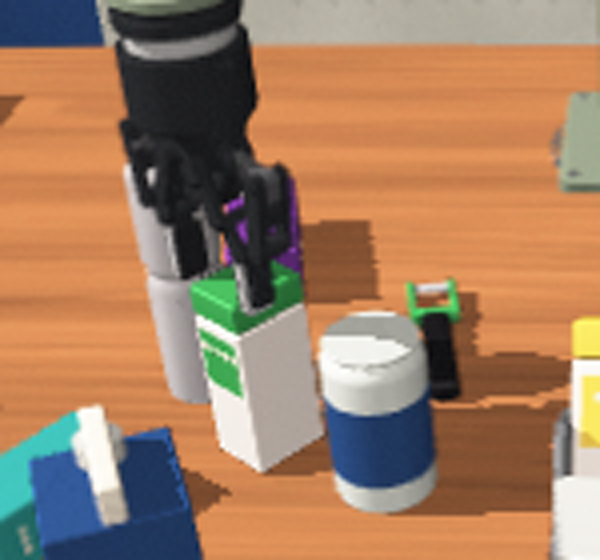

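The fingers straddle the lid (left one at crop 185,250, right one on the can side at 258,290), near its +x edge as intended. Closing.

Request:
jog_arm --moves '[0.2,0.15,0.2,0,0.2,0.15,0.2,0,0.2,0.15,0.2,0,0.2,0.15,0.2,0]'

```text
time_s: 25.22
eef_pos: [470.6, -275.8, 120.4]
ee_rot: [0.329, 0.944, -0.0, 0.0]
wrist_force: [0.4, -0.2, 0.3]
opening: 0.701
grip_force: 0.0
```

Request:
jog_arm --moves '[0,0,0,0,0,0,0,0,0,0,0,0,0,0,0,0,0,0,0,0,0,0,0,0]' --grip 160 --newtons 35

```text
time_s: 25.72
eef_pos: [470.9, -276.3, 120.6]
ee_rot: [0.329, 0.944, -0.0, 0.0]
wrist_force: [0.2, -0.4, 1.7]
opening: 0.529
grip_force: 36.3
```

```bash
 python3 go.py
```

```text
t 25.72 p [ 470.9 -276.3  120.6] yaw 0.9 tilt [ 0.001 -0.001 -1.   ] F [ 0.2 -0.4  1.7] M [-0.2   0.03  0.01] open 44.9 g 36.3 q [-0.69  0.26  1.72 -0.    1.16 -1.59]
```

Gripped. Lift straight up, slowly first.

Request:
jog_arm --moves '[0,0,-0.7,0,0,0,-2,0,0,0,-4,0,0,0,-7,0,0,0,-10,0,0,0,-13,0,0,0,-16,0,0,0,-19,0]'

```text
time_s: 26.38
eef_pos: [469.9, -275.0, 311.1]
ee_rot: [0.329, 0.944, 0.001, -0.001]
wrist_force: [-0.2, 0.2, -2.0]
opening: 0.526
grip_force: 36.3
```

```bash
 python3 go.py 605 66.5 330 1.571; python3 m2.py x | grep green; python3 - <<'E'
from h import *
d=eyes.camera("scene"); crop(d,170,320,50,200,4,"h")
E
```

```text
t 26.38 p [ 469.9 -275.   311.1] yaw 0.9 tilt [-0.001  0.002 -1.   ] F [-0.2  0.2 -2. ] M [-0.03 -0.07  0.01] open 44.7 g 36.3 q [-0.69  0.09  1.51  0.    1.54 -1.59]
shift cm [10.64 35.15 -1.85] twist -0.671
scene green 0
top green 0
```

View pics/h.png

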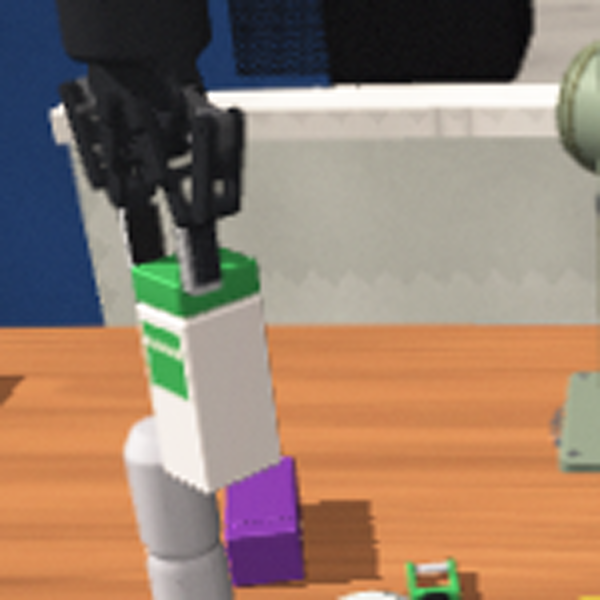

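Green is held firmly and hangs upright (lid at crop 200,280, foot at 215,480). Carry it over the gap.

Request:
jog_arm --moves '[0.5,1.5,-1,0,1.4,4.5,-2.2,-0.08,2.4,8,-2.2,-0.17,3.4,11.5,-2.2,-0.26,4.4,15,-2.2,-0.36,5.5,18.5,-2.2,-0.46,6.5,21.8,-2.2,-0.55,7.5,25,-2.2,-0.64]'

```text
time_s: 27.2
eef_pos: [566.2, -31.1, 329.2]
ee_rot: [0.013, 1.0, 0.001, -0.003]
wrist_force: [1.1, -1.9, -2.4]
opening: 0.527
grip_force: 36.5
```

```bash
 python3 go.py 608 66.5 335 1.571
```

```text
t 27.2 p [566.2 -31.1 329.2] yaw 1.545 tilt [-0.005  0.001 -1.   ] F [ 1.1 -1.9 -2.4] M [ 0.03 -0.07  0.06] open 44.8 g 36.5 q [-0.21  0.14  1.42  0.    1.59 -1.75]
shift cm [-3.92  9.87 -0.59] twist -0.026
```

Request:
jog_arm --moves '[-0.9,2.3,0,-0.01,-1.8,4.6,0,-0.02,-2.7,6.9,0,-0.026,-3.5,8.8,0,-0.026,-3.9,9.7,0,-0.026,-3.9,9.7,0,-0.026,-3.9,9.7,0,-0.026]'

```text
time_s: 27.78
eef_pos: [608.3, 62.1, 330.4]
ee_rot: [0.002, 1.0, -0.0, -0.002]
wrist_force: [0.0, -0.2, -1.4]
opening: 0.527
grip_force: 36.5
```

```bash
 python3 go.py 607 66.5 205 1.571; sed -i 's/,-330,110/,-330,110/' m2.py; python3 - <<'E'
from meas import *
d=eyes.camera("scene"); w=cloud(d); m=masks(d)["green"]&np.all((w>[500,0,150])&(w<[700,140,420]),axis=2)
p=w[m]; print(len(p),np.percentile(p,[2,50,98],axis=0).round(0).tolist())
k=np.all((w>[500,0,180])&(w<[700,140,330]),axis=2)&(d["image"].min(2)>120); p=w[k]; print("white",np.percentile(p,[2,50,98],axis=0).round(0).tolist())
from numpy.linalg import svd
q=p[np.abs(p[:,0]-np.median(p[:,0]))<15];m_=q.mean(0);print("n",svd(q-m_)[2][2].round(3))
d2=eyes.camera("top");w=cloud(d2);m=masks(d2)["green"]&np.all((w>[500,0,280])&(w<[700,140,420]),axis=2);p=w[m];print(len(p),cv2.minAreaRect(p[:,:2].astype(np.float32)) if len(p)>4 else"")
a=crop(d,290,440,110,290,3,"i")
E
```

```text
t 27.78 p [608.3  62.1 330.4] yaw 1.567 tilt [-0.004 -0.001 -1.   ] F [ 0.  -0.2 -1.4] M [-0.1  -0.03  0.01] open 44.8 g 36.5 q [-0.04  0.23  1.31 -0.    1.6  -1.61]
shift cm [ 0.09  0.45 12.54] twist -0.004
712 [[577.0, 42.0, 273.0], [622.0, 63.0, 330.0], [625.0, 83.0, 341.0]]
white [[582.0, 38.0, 214.0], [622.0, 57.0, 255.0], [625.0, 84.0, 317.0]]
n [ 1.    -0.026  0.005]
135 ((584.6197509765625, 72.67654418945312), (22.28000831604004, 34.124019622802734), 87.5132827758789)
```

View pics/i.png

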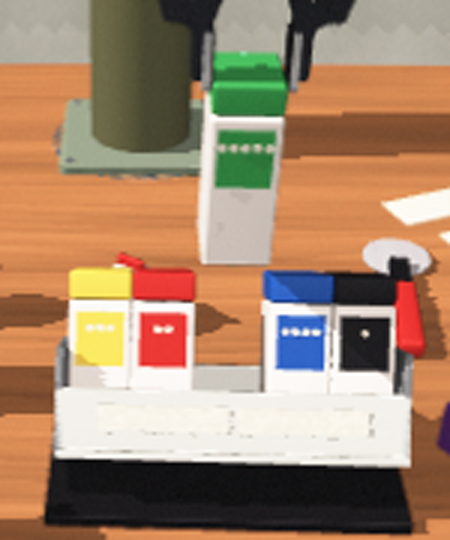

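Green hangs square above the gap (lid at crop 248,85; gap between 195 and 263), needing about 4 mm to the left and 4 mm towards the robot. Lower to the mouth.

Request:
jog_arm --moves '[0.4,0.45,0,0,0.4,0.45,2,0,0.4,0.45,4.5,0,0.4,0.45,7,0,0.4,0.45,9,0,0.4,0.45,10,0,0.4,0.45,10,0,0.4,0.45,10,0]'

```text
time_s: 28.55
eef_pos: [605.1, 66.4, 232.6]
ee_rot: [0.003, 1.0, 0.0, -0.0]
wrist_force: [0.9, -0.4, -1.7]
opening: 0.526
grip_force: 36.5
```

```bash
python3 go.py 604.5 66.5 200 1.571
```

```text
t 28.55 p [605.1  66.4 232.6] yaw 1.565 tilt [-0.  0. -1.] F [ 0.9 -0.4 -1.7] M [-0.   -0.04 -0.04] open 44.7 g 36.5 q [-0.03  0.28  1.45 -0.    1.41 -1.6 ]
shift cm [0.06 0.01 3.26] twist -0.006
```

Request:
jog_arm --moves '[0.05,0,0.7,0,0.05,0,1.4,0,0.05,0,2.1,0,0.05,0,2.8,0,0.05,0,3.4,0,0.05,0,3.6,0,0.05,0,3.6,0]'

```text
time_s: 29.13
eef_pos: [604.0, 66.9, 194.9]
ee_rot: [0.002, 1.0, 0.0, -0.001]
wrist_force: [-0.0, -0.6, -2.2]
opening: 0.525
grip_force: 36.6
```

```bash
python3 go.py 555 66.5 172 1.571;python3 m2.py x | grep -v green|grep scene|cut -c1-80
```

```text
t 29.13 p [604.   66.9 194.9] yaw 1.566 tilt [-0.002  0.    -1.   ] F [-0.  -0.6 -2.2] M [-0.04 -0.03  0.01] open 44.6 g 36.6 q [-0.03  0.31  1.49 -0.    1.34 -1.6 ]
shift cm [ 4.9  -0.06  2.3 ] twist -0.005
scene red 255 [578.4  17.5 151.8] lo [567.  -2. 127.] hi [594.  38. 169.] n [ 0.
scene yellow 258 [577.3 -28.3 152.2] lo [565. -48. 126.] hi [593.  -8. 169.] n [
scene blue 214 [580.  119.  151.9] lo [570. 102. 126.] hi [596. 137. 168.] n [ 0
scene black 286 [581.9 163.2 150.1] lo [570. 144. 126.] hi [597. 182. 169.] n [
```

Request:
jog_arm --moves '[0.5,0,0.27,0,1,0,0.54,0,1.5,0,0.8,0,2,0,1.08,0,2.5,0,1.35,0,2.5,0,1.35,0]'

```text
time_s: 29.73
eef_pos: [578.3, 67.0, 182.1]
ee_rot: [0.002, 1.0, 0.0, -0.001]
wrist_force: [1.2, 0.1, -2.1]
opening: 0.528
grip_force: 35.9
```

```bash
python3 go.py 555 66.5 172 1.571;cat > gr.py <<'E'
from meas import *
d=eyes.camera("scene"); w=cloud(d); m=masks(d)["green"]&np.all((w>[480,0,120])&(w<[700,140,420]),axis=2)
p=w[m]; print(len(p),np.percentile(p,[2,50,98],axis=0).round(0).tolist())
k=np.all((w>[560,46,100])&(w<[660,90,230]),axis=2)&((d["image"].min(2)>110)|m); p=w[k]
q=p
for i in range(4):
    c=np.median(q,axis=0) if i==0 else q.mean(0); n=np.linalg.svd(q-q.mean(0))[2][2]; n*=np.sign(n[0]); q=p[np.abs((p-q.mean(0))@n)<4]
print("back face",len(q),q.mean(0).round(1),"n",n.round(3),"tilt",np.arctan2(n[2],n[0]).round(3),"top z",np.percentile(q[:,2],99).round(1))
E
python3 gr.py
```

```text
t 29.73 p [578.3  67.  182.1] yaw 1.566 tilt [-0.002  0.    -1.   ] F [ 1.2  0.1 -2.1] M [ 0.02 -0.41 -0.02] open 44.9 g 35.9 q [-0.03  0.27  1.57 -0.    1.3  -1.6 ]
shift cm [ 2.32 -0.06  1.02] twist -0.005
521 [[553.0, 48.0, 130.0], [598.0, 69.0, 182.0], [611.0, 88.0, 194.0]]
back face 859 [605.3  67.7 148.8] n [ 0.97  -0.001  0.243] tilt 0.245 top z 194.3
```

Request:
jog_arm --moves '[0.5,0,0.27,0,1,0,0.54,0,1.5,0,0.8,0,2,0,1.08,0,2.4,0,1.3,0,2.4,0,1.3,0]'

```text
time_s: 30.28
eef_pos: [554.1, 67.2, 168.8]
ee_rot: [0.002, 1.0, 0.0, -0.001]
wrist_force: [1.4, -1.0, -1.5]
opening: 0.526
grip_force: 35.9
```

```bash
python3 go.py 554 66.5 167 1.571;python3 gr.py; python3 m2.py x | grep -v green|grep scene|cut -c1-80
```

```text
t 30.28 p [554.1  67.2 168.8] yaw 1.566 tilt [-0.002  0.    -1.   ] F [ 1.4 -1.  -1.5] M [-0.04 -0.33 -0.02] open 44.7 g 35.9 q [-0.03  0.23  1.65  0.    1.27 -1.6 ]
shift cm [ 0.01 -0.07  0.18] twist -0.005
440 [[546.0, 48.0, 124.0], [581.0, 68.0, 161.0], [601.0, 89.0, 183.0]]
back face 831 [591.6  67.9 141.7] n [ 0.897 -0.007  0.442] tilt 0.458 top z 182.9
scene red 253 [578.4  17.5 151.9] lo [567.  -2. 126.] hi [593.  38. 169.] n [ 0.
scene yellow 253 [577.1 -28.6 152.4] lo [566. -48. 126.] hi [593.  -8. 169.] n [
scene blue 238 [579.  117.  153.5] lo [570.  96. 126.] hi [596. 137. 169.] n [ 0
scene black 284 [581.1 161.5 151.3] lo [568. 142. 126.] hi [597. 183. 169.] n [
```

Request:
jog_arm --moves '[0.1,0,0.1,0,0.2,0,0.2,0,0.3,0,0.35,0,0.3,0,0.35,0,0.3,0,0.35,0]'

```text
time_s: 30.85
eef_pos: [552.9, 67.1, 166.2]
ee_rot: [0.002, 1.0, -0.0, 0.0]
wrist_force: [1.6, -0.2, -0.7]
opening: 0.522
grip_force: 35.9
```

```bash
python3 go.py; python3 gr.py
```

```text
t 30.85 p [552.9  67.1 166.2] yaw 1.566 tilt [ 0. -0. -1.] F [ 1.6 -0.2 -0.7] M [-0.07 -0.44 -0.03] open 44.4 g 35.9 q [-0.03  0.23  1.65  0.    1.26 -1.6 ]
427 [[552.0, 47.0, 122.0], [579.0, 68.0, 164.0], [601.0, 89.0, 181.0]]
back face 836 [590.   67.7 141.6] n [ 0.886 -0.006  0.464] tilt 0.483 top z 181.2
```

Request:
jog_arm --moves '[0,0,0,0,0,0,0,0]' --newtons 20

```text
time_s: 31.07
eef_pos: [552.8, 67.1, 166.3]
ee_rot: [0.002, 1.0, -0.0, 0.0]
wrist_force: [1.9, 0.1, -0.7]
opening: 0.523
grip_force: 35.9
```

Request:
jog_arm --moves '[0,0,0,0,0,0,0,0,0,0,0,0,0,0,0,0]' --grip 112

```text
time_s: 31.4
eef_pos: [552.5, 67.1, 166.3]
ee_rot: [0.002, 1.0, 0.0, -0.0]
wrist_force: [0.9, -0.1, 0.0]
opening: 0.559
grip_force: 0.0
```

```bash
python3 go.py; python3 gr.py
```

```text
t 31.4 p [552.5  67.1 166.3] yaw 1.566 tilt [-0.001  0.    -1.   ] F [ 0.9 -0.1  0. ] M [ 0.01 -0.    0.04] open 47.5 g 0.0 q [-0.03  0.23  1.65 -0.    1.26 -1.6 ]
332 [[568.0, 47.0, 121.0], [577.0, 68.0, 154.0], [598.0, 90.0, 170.0]]
back face 638 [587.6  67.7 137.6] n [ 0.862 -0.014  0.507] tilt 0.531 top z 169.6
```

Request:
jog_arm --moves '[0,0,0,0,0,0,0,0,0,0,-1,0,0,0,-4,0,0,0,-8,0,0,0,-12,0,0,0,-14,0,0,0,-14,0]' --grip 85

```text
time_s: 32.12
eef_pos: [556.3, 67.1, 314.8]
ee_rot: [0.002, 1.0, -0.0, 0.007]
wrist_force: [0.2, 0.5, 0.3]
opening: 0.668
grip_force: 0.0
```

```bash
python3 go.py; python3 gr.py; python3 - <<'E'
from meas import *
# back-face plane per canister in trough frame (robust): tilt, lid-top height
d=eyes.camera("scene");t=eyes.camera("top")
O=np.array([589,67,30.]);A=np.array([[.866,0,.5],[0,1,0],[-.5,0,.866]])
for n,d in(("scene",d),("top",t)):
    w=(cloud(d)-O)@A.T; M=masks(d)
    for c,m in M.items():
        k=m&(np.abs(w[...,0]-28)<40)&(np.abs(w[...,1])<122)&(w[...,2]>100)&(w[...,2]<150); p=w[k]
        print(n,c,len(p),"lo",np.percentile(p,5,axis=0).round(1),"med",np.median(p,axis=0).round(1),"hi",np.percentile(p,97,axis=0).round(1))
d=eyes.camera("scene");a=crop(d,290,440,150,290,3,"j1");b=crop(eyes.camera("top"),230,350,120,200,3,"j2")
h=np.zeros((420+240,450,3),np.uint8);h[:420]=a;h[420:,:360]=b;cv2.imwrite("pics/j.png",h[:600,:,::-1])
E
```

```text
t 32.12 p [556.3  67.1 314.8] yaw 1.566 tilt [ 0.014 -0.    -1.   ] F [0.2 0.5 0.3] M [-0.03 -0.01  0.03] open 56.8 g 0.0 q [-0.03  0.11  1.48  0.    1.54 -1.6 ]
346 [[553.0, 46.0, 120.0], [577.0, 68.0, 155.0], [598.0, 90.0, 169.0]]
back face 642 [587.7  67.7 137.4] n [ 0.863 -0.012  0.505] tilt 0.529 top z 169.1
scene red 204 lo [ 45.9 -68.7 112.5] med [ 51.3 -50.1 122.2] hi [ 54.  -29.3 132. ]
scene yellow 225 lo [  24.3 -114.7  101.1] med [ 50.7 -97.  121. ] hi [ 53.7 -75.3 132.3]
scene blue 212 lo [ 50.2  29.  111.3] med [ 52.8  48.7 120.3] hi [ 55.5  70.2 131. ]
scene green 205 lo [ 48.6 -18.6 112.9] med [ 52.2   1.  121.8] hi [ 54.6  22.5 131.5]
scene black 209 lo [ 43.4  75.1 111.5] med [ 53.4  96.1 120.7] hi [ 56.2 115.6 130.8]
top red 345 lo [  1.9 -68.5 125.8] med [ 29.  -49.9 131.7] hi [ 52.8 -28.9 137. ]
top yellow 356 lo [   2.7 -115.8  122.8] med [ 28.8 -96.8 131.6] hi [ 52.  -76.  136.4]
top blue 285 lo [  3.5  30.1 126.3] med [ 24.2  52.7 130.9] hi [ 50.3  71.2 135.8]
top green 42 lo [  3.6  18.4 127.8] med [ 25.   21.4 130.5] hi [ 44.9  24.1 137.3]
top black 399 lo [  1.8  48.4 121.7] med [ 29.8  95.5 129.8] hi [ 55.2 118.2 135.1]
```

View pics/j.png

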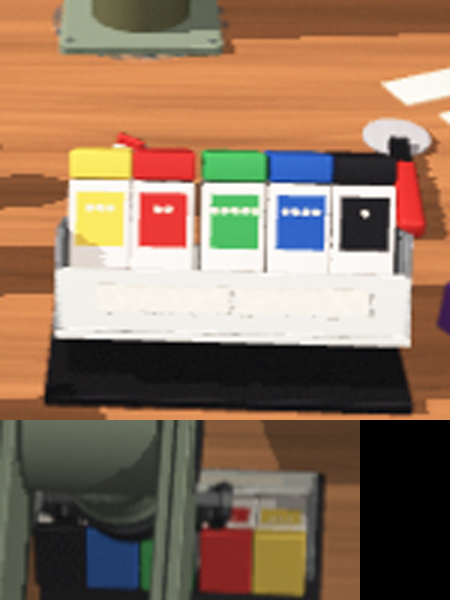

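All five lids are level in a row (yellow, red, green, blue, black at crop x 100–365), with green directly left of red. One last check is sideways lean, then hand in.

```bash
python3 - <<'E'
from meas import *
d=eyes.camera("scene"); w=(cloud(d)-[589,67,30])@np.array([[.866,0,.5],[0,1,0],[-.5,0,.866]]).T
for c,m in masks(d).items():
    k=m&(np.abs(w[...,0]-53)<8)&(np.abs(w[...,1])<122); r=[]
    for lo,hi in((112,128),(70,102)):
        p=w[k&(w[...,2]>lo)&(w[...,2]<hi)]; r.append((p[:,1].min()+p[:,1].max())/2); r.append(np.median(p[:,1])); r.append(p[:,2].mean())
    print(c,np.round(r,1),"lean",round((r[1]-r[4])/(r[2]-r[5]),3),round((r[0]-r[3])/(r[2]-r[5]),3))
E
```

```text
red [ 24.  -49.1 120.1 -50.8 -50.8  84.5] lean 0.049 2.103
yellow [-96.1 -94.9 120.5 -96.9 -96.7  85.5] lean 0.052 0.021
blue [ 48.8  48.8 120.1  49.3  49.5  84.1] lean -0.02 -0.012
green [  1.2   0.9 119.6   1.5   1.5  84.6] lean -0.015 -0.01
black [ 95.4  96.2 120.2  95.2  94.8  84.5] lean 0.04 0.005
```

```bash
python3 -c "
from bench import sign_off
print(sign_off())"
```

```text
the job is handed in; nothing more can be done
None
```

The green canister is back in the rack, lid out and fully home, about 51 mm to the left of the red one between red and blue. It is released, the other four stand level with it, and I handed the job in after about 32 s of the 64 s; no verdict came back.

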